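# Reset a metering valve: shut to the stop, four clicks open, then open the shut-off

## Robot

A 6-joint arm with a two-finger parallel gripper is mounted at the origin on the work surface. World frame = base frame: x ahead of the robot, y to its left, z up, the work surface at z = 0. Lengths are in m, angles in rad, forces in N, time in s.
With the tool pointing down it reaches from about 0.3 to 0.75 m from the base axis. Payload 8.5 kg.
Tool frame: the origin (TCP) lies on the centre line of the jaws, within the pads' length; the fingertips stand 25 mm ahead of it and the grasp point (between the pads) lies 6 mm ahead of it; z points along the fingers, y is the line along which they close (so a half turn about z gives the same grasp; the last joint's range is limited). The gripper opens to 85 mm and grips with 20 to 120 N. Pads are 22 mm wide; open, the fingers measure 114 mm over their backs; the gripper's body (76 mm by 85 mm) begins 54 mm behind the grasp point. The pads swing forward as they close: fully open they stand 13 mm farther back than shut.
Start: joints at [-1.514, 0.381, 1.297, -0, 1.464, -0.215], TCP at [0.148, -0.53, 0.256] pointing down, gripper open.
Joint ranges: [-3.11, 3.11], [-0.89, 2.33], [0.22, 2.48], [-1.42, 4.56], [0.17, 2.85], [-2.88, 2.88]. Speed limits (rad/s): [2.39, 2.39, 3.14, 3.14, 3.14, 3.14].

## Interface

Orientations are given as a unit quaternion [w, x, y, z].
In Python, from rig import arm gives the robot as it stands.
- The arm moves only by the tool arm_command, never from a script. Its arguments are lists of equal length, an entry for each row: "dp": the shift along the world's x, y, z in cm, a list of three; "rotation": the turn, a rotation vector about the world's x, y, z in rad, a list of three. A call has 1 to 12 rows; each row is the pose to reach, as a shift and turn from the pose commanded when the call began; what a row does not reach only later rows make up. A row lasts 1/12 s, in which the tool goes at most 41.7 mm and 7.16 degrees, less where a joint would pass 70% of its speed; a pose out of reach is approached as far as the arm can. A call with a gripper value outside its range is refused whole. "hand" is the closure, from 0 (fully open) to 1 (shut), set as the call begins (left out, the last holds). The fingers move at their own pace and stop on an object; the grip force is fixed at half the most. Time passes only in rows, so rows that repeat a pose let the fingers close. It gives the time, the measured TCP pose, the force, the opening and the grip force at its end, in the units of the state.
- arm.sense(): the state, without advancing time (a new reading comes with each control period).
- arm.grab_frame(name): name is "scene" or "top" or "wrist"; returns the picture (420x560x3 uint8, blue, green, red); there is no depth.
- arm.get_calibration(name): a dict with "K" (3x3 intrinsics, pixels), "R" (3x3) and "t" (3): a world point X has camera coordinates R X + t. Camera axes: x right, y down, z forward; pixel columns grow to the right and rows downward; lengths in m; the calibration is good to about 2 mm. A picture is of the moment at which its call begins: read the wrist's pose just before it. get_calibration takes no time and is no camera call; for the wrist camera it gives the pose at the moment of the call.
- arm.close_job(): hands the job in; it is judged then, once.
The state is a dict: "time_s": time; "joint_pos": joint angles; "dq": joint speeds; "effort": joint torques, N m; "eef_pos": TCP position; "tcp_rot": TCP orientation; "force": force on the tool from outside, world axes, zero at the start; "ft_torque": the same for the moment, N m; "opening": finger opening in m; "gripper_force": force on a finger pad.
Only numpy, scipy, OpenCV 4.12 (cv2) and the standard library are available. Lean on these libraries where they do the work, as an engineer would, in place of code of your own. Each camera call takes 0.05 s, during which the arm holds its last target. There are 200 camera calls.

## Task

Set the metering valve on the gas manifold: turn its bar dial clockwise gently until it comes up against its end stop, without straining the seat, then turn it back exactly four clicks. After that swing the shut-off lever fully open, in line with the pipe, let go, and leave the other things on the bench where they are.

Things in the scene. Friction and masses are not known exactly. Their poses are not given: they have to be found in the camera images.
- manifold: Gas manifold bolted to the bench: aluminium block 110 (own x) by 260 (own y) by 55 mm tall, pipe stubs out of both y ends. Origin: centre of its underside; z up; its -x side faces the robot, yawed up to 0.4 rad. On its top: bar dial with its axis at own (0, +70 mm), shut-off lever with its pivot at own (0, -70 mm), a small brass plug between (18 mm across, 12 mm tall, own (-36, +4)).
- gauge (a point): Highest point, 100 mm above the bench, of the round pressure gauge (46 mm across, face up) that stands on the manifold between dial and lever, at the manifold's own (+36, 0) mm.
- dial_top (a point): Top centre of the metering dial, on its vertical axis, 106 mm above the bench. Black upright bar grip, 56 mm long, 14 mm wide, 31 mm tall, its top at this point, on a black disc; x axis along the bar towards the end with a white line, z up. A 60 N grip on the bar does not slip below 1 N m.
- dial_disc (a point): On the dial's axis, at the upper face of its disc (52 mm across, 8 mm thick), 31 mm below dial_top; turns with it. Clockwise from above closes to a springy stop, at a different, unmarked angle on every valve; it starts 2 to 5 clicks above. 12 clicks a turn (30 degrees), stop on a click. A click takes 0.1 to 0.2 N m; past the stop about 3 N m per rad; beyond 0.7 N m the seat is strained.
- pin_top (a point): Top of the thin steel needle-travel pin (5 mm across) beside the dial, at the manifold's own (0, +115) mm: 62 mm above the bench (7 mm above the block) with the dial at its stop, 0.25 mm higher for each click the dial is open.
- shutoff (a joint): Angle of the shut-off lever about its vertical pivot, rad: 0 = closed (bar points along the manifold's own -x, towards the robot), 1.571 = fully open, at its stop (bar points along the manifold's own -y, in line with the pipe). Grows counterclockwise seen from above; starts at 0 to 0.25. Friction about 0.1 N m, it stays where it is left.
- shutoff_tip (a point): On the upper face of the shut-off lever's black grip, 65 mm from its pivot, 82 mm above the bench. Flat steel bar reaching 90 mm from the pivot; its last 44 mm is the grip, 17 mm wide, 12 mm thick (its underside 15 mm above the block's top). x axis points from the grip to the pivot, z up.
- beaker: Bystander: clear glass beaker, 68 mm across, 85 mm tall. Origin: centre of its underside.
- vial_a: Bystander: amber sample vial with a black cap, 24 mm across, 45 mm tall. Origin: centre of its underside.
- vial_b: Bystander: a second amber sample vial like vial_a, 24 mm across, 45 mm tall. Origin: centre of its underside.
- wrench: Bystander: steel open-ended wrench lying flat behind the manifold, 160 mm long. Origin at the underside, midway along its length.
- wash_bottle: Bystander: white plastic bottle, 64 mm across, 160 mm tall. Origin: centre of its underside.
- tip_box: Bystander: closed grey plastic box, 120 x 80 x 50 mm. Origin: centre of its underside.
- ferrule_tin: Bystander: flat round metal tin, 58 mm across, 25 mm tall. Origin: centre of its underside.

How it is judged:
By the outcome, as a careful person would: the job done as asked, in the order asked, and still so for the second after the job is handed in, with the robot touching nothing.
It also fails if it takes over 72 s, if anything falls off the work surface, if the arm or the gripper's body presses on something with over 40 N, if the wrist force passes 120 N, or if a joint passes its speed limit or range.

## Working session

There is one attempt and no reset: what is moved stays moved. The work goes in short steps, Python scripts to look and compute and a tool call to move; the robot and the scene stay as the last step left them, time stands still between calls to the robot, and variables do not carry over. Pictures are saved under pics/ and viewed, at most 10 in all, crops included, and the job is handed in when it is done.

Besides the shell and the picture viewer there is one more tool, called after "Call:" in YAML: its name, and indented under it one key for each argument. arm_command: Moves the arm, as the interface text tells. Its arguments: {"type":"object","properties":{"dp":{"type":"array","items":{"type":"array","items":{"type":"number"}}},"rotation":{"type":"array","items":{"type":"array","items":{"type":"number"}}},"hand":{"type":"number"}},"required":["dp","rotation"]}

```bash
mkdir -p pics
python3 - <<'E'
from rig import arm
import cv2,numpy as np
s=arm.sense();print(s['eef_pos'],s['tcp_rot'],s['time_s'])
for n in("top","scene"):
    im=arm.grab_frame(n);cv2.imwrite(f"pics/{n}0.png",im)
    c=arm.get_calibration(n);print(n,c)
E
```

```text
[ 0.14763233 -0.52954557  0.25570342] [-7.38338928e-04  9.90780886e-01  1.35472089e-01  6.24224296e-05] 0.0
top {'K': array([[402.33750992,   0.        , 275.60166447],
       [  0.        , 402.33750992, 210.82178597],
       [  0.        ,   0.        ,   1.        ]]), 'R': array([[ 0.0263758 , -0.9996493 , -0.00236592],
       [-0.98445007, -0.02556344, -0.17379463],
       [ 0.1736732 ,  0.0069131 , -0.98477908]]), 't': array([-0.01721253,  0.50529236,  1.24589216])}
scene {'K': array([[384.01426792,   0.        , 284.14837431],
       [  0.        , 384.01426792, 209.38637809],
       [  0.        ,   0.        ,   1.        ]]), 'R': array([[-0.36744108,  0.92987364, -0.01794611],
       [ 0.51381668,  0.18687603, -0.83729909],
       [-0.77522866, -0.3168791 , -0.54645052]]), 't': array([ 0.20224299, -0.18839526,  1.35053158])}
```

View pics/top0.png

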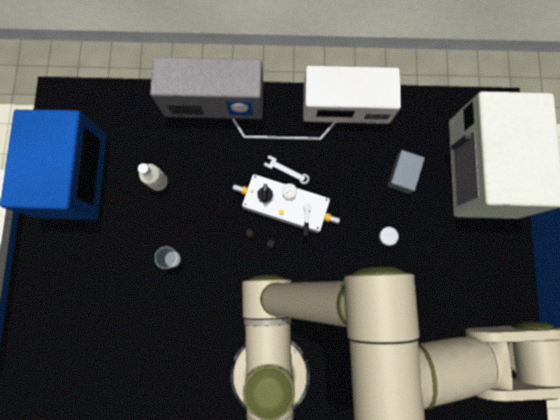

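View pics/scene0.png

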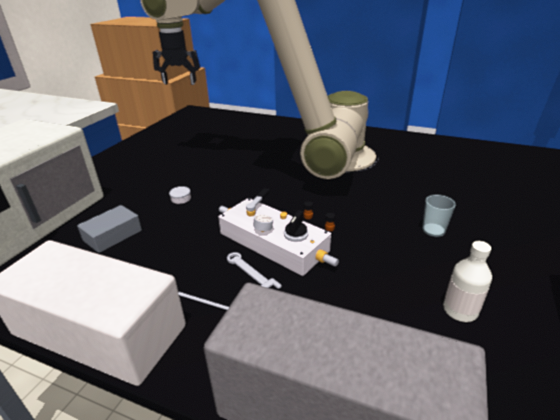

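Top view: the manifold is at about (287,203), the dial at (265,193), the lever pivot at (308,210) with its grip pointing down in the image to (305,233). The two vials are at (250,233) and (271,244). I'll enlarge crops of both views.

Run:
```python
import cv2,numpy as np
a=cv2.imread("pics/top0.png")[165:255,225:345]
b=cv2.imread("pics/scene0.png")[180:280,210:345]
A=cv2.resize(a,(600,450),interpolation=cv2.INTER_CUBIC)
cv2.imwrite("pics/c0.png",A)
```

```text
(no output)
```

View pics/c0.png

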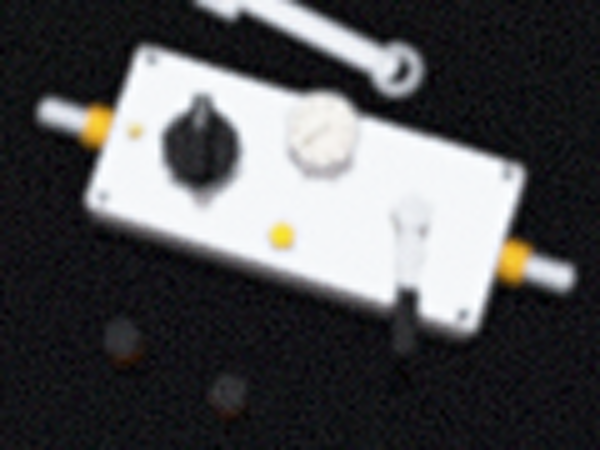

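The crop shows the block's corners at (142,44), (525,166), (475,332) and (88,208). The dial's bar stands nearly vertical at u≈203, v 100 to 200. The lever pivot is at (412,212) and its grip end at (403,350).

```bash
cat > h.py <<'E'
import numpy as np
from rig import arm
def ray(c,uv,z):
    K,R,t=map(np.array,(c['K'],c['R'],c['t']))
    d=R.T@np.linalg.solve(K,[uv[0],uv[1],1]); o=-R.T@t
    return o+d*(z-o[2])/d[2]
def proj(c,X):
    p=np.array(c['K'])@(np.array(c['R'])@X+c['t']); return p[:2]/p[2]
E
python3 - <<'E'
from h import *
from scipy.optimize import least_squares
c=arm.get_calibration("top")
f=lambda u,v:((u+.5)/5-.5+225,(v+.5)/5-.5+165)
P=[ray(c,f(*p),.055)[:2] for p in[(142,44),(525,166),(475,332),(88,208)]]
loc=np.array([[.055,.13],[.055,-.13],[-.055,-.13],[-.055,.13]])
def T(q,l):
    cs,sn=np.cos(q[2]),np.sin(q[2]); return np.array(l)@np.array([[cs,sn],[-sn,cs]])+q[:2]
r=least_squares(lambda q:(T(q,loc)-P).ravel(),[.5,0,0]);q=r.x;print(q,r.fun*1e3)
print("dial",T(q,[0,.07]),"lever",T(q,[0,-.07]),"pin",T(q,[0,.115]))
print("dial bar px",[ray(c,f(*p),.106) for p in[(203,97),(203,198)]],"mid",ray(c,f(202,148),.09))
pv=ray(c,f(412,212),.08);g=ray(c,f(403,350),.08);print("lever",pv,g)
for p in[(123,330),(228,388)]:print("vial",ray(c,f(*p),.045))
print(arm.get_calibration("wrist"))
np.save('q.npy',q)
E
```

```text
[ 0.53339314 -0.03621982 -0.28751519] [-1.57933193  0.62301998 -1.13263758 -0.98269009  1.05311965 -0.94821181
  1.65884986  1.30788193]
dial [0.55324306 0.03090678] lever [ 0.51354322 -0.10334642] pin [0.56600372 0.0740596 ]
dial bar px [array([0.57789491, 0.02990113, 0.106     ]), array([0.51441579, 0.02794076, 0.106     ])] mid [0.54918049 0.03008293 0.09      ]
lever [ 0.51391177 -0.101874    0.08      ] [ 0.42720112 -0.09743628  0.08      ]
vial [0.43946043 0.07819167 0.045     ]
vial [0.40429947 0.01042407 0.045     ]
{'K': array([[356.44853406,   0.        , 278.12150764],
       [  0.        , 356.44853406, 204.57722841],
       [  0.        ,   0.        ,   1.        ]]), 'R': array([[ 2.69410759e-01, -9.63024951e-01, -8.87172796e-04],
       [-9.28667103e-01, -2.60042648e-01,  2.64490515e-01],
       [-2.54941668e-01, -7.04327023e-02, -9.64387879e-01]]), 't': array([-0.54955879, -0.0348203 ,  0.37775529])}
```

Call:
arm_command:
  dp:
    - [40.3,56,0]
    - [40.3,56,0]
    - [40.3,56,0]
    - [40.3,56,0]
    - [40.3,56,0]
    - [40.3,56,0]
    - [40.3,56,0]
    - [40.3,56,0]
    - [40.3,56,0]
    - [40.3,56,0]
    - [40.3,56,0]
    - [40.3,56,0]
  rotation:
    - [0,0,1.4]
    - [0,0,1.4]
    - [0,0,1.4]
    - [0,0,1.4]
    - [0,0,1.4]
    - [0,0,1.4]
    - [0,0,1.4]
    - [0,0,1.4]
    - [0,0,1.4]
    - [0,0,1.4]
    - [0,0,1.4]
    - [0,0,1.4]
  hand: 0.5

```text
time_s: 1.1
eef_pos: [0.4404, -0.1219, 0.2563]
tcp_rot: [-0.0, 0.668, 0.744, -0.0]
force: [1.1, -0.6, 0.6]
opening: 0.0425
gripper_force: 0.0
```

Call:
arm_command:
  dp:
    - [11,15.2,-3]
    - [11,15.2,-3]
    - [11,15.2,-3]
    - [11,15.2,-3]
    - [11,15.2,-3]
    - [11,15.2,-3]
    - [11,15.2,-3]
    - [11,15.2,-3]
    - [11,15.2,-3]
    - [11,15.2,-3]
    - [11,15.2,-3]
    - [11,15.2,-3]
  rotation:
    - [0,0,1.46]
    - [0,0,1.46]
    - [0,0,1.46]
    - [0,0,1.46]
    - [0,0,1.46]
    - [0,0,1.46]
    - [0,0,1.46]
    - [0,0,1.46]
    - [0,0,1.46]
    - [0,0,1.46]
    - [0,0,1.46]
    - [0,0,1.46]

```text
time_s: 2.1
eef_pos: [0.5495, 0.0281, 0.2259]
tcp_rot: [-0.0, 0.002, 1.0, 0.0]
force: [0.3, -0.2, -0.5]
opening: 0.0427
gripper_force: 0.0
```

Run:
```python
from h import *
import cv2,pickle
s=arm.sense();c=arm.get_calibration("wrist");im=arm.grab_frame("wrist")
print(s['eef_pos'],s['tcp_rot'],s['joint_pos'],s['ft_torque'])
cv2.imwrite("pics/w1.png",im);pickle.dump(c,open("w1.pkl","wb"))
q=np.load('q.npy');print(proj(c,np.array([.551,.030,.106])),proj(c,np.array([.566,.074,.062])))
```

```text
[0.54953146 0.02809303 0.22593633] [-4.79500115e-04  1.70232560e-03  9.99998433e-01  7.37767679e-05] [-1.64115349e-01  4.05093380e-01  1.34923982e+00 -9.61840279e-06
  1.38822969e+00 -1.73150527e+00] [ 0.04233957 -0.00066362  0.02319062]
[280.78832909 209.43894716] [333.94414809 212.11177648]
```

View pics/w1.png

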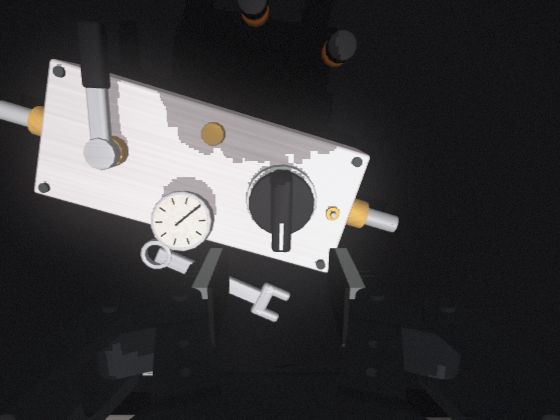

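The wrist view is clear. The bar runs from (283,171) to (281,251) with its white end down, which is world +x. The disc centre is about (281,202), the pin is at (333,213), the lever pivot at (102,152) and its grip at (94,55). I'll enlarge the bar to get its yaw.

Run:
```python
import cv2,numpy as np
a=cv2.imread("pics/w1.png")[155:265,235:345]
a=np.clip(255*(a/255.)**.5,0,255).astype('uint8')
cv2.imwrite("pics/c1.png",cv2.resize(a,(550,550),interpolation=cv2.INTER_CUBIC))
```

```text
(no output)
```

View pics/c1.png

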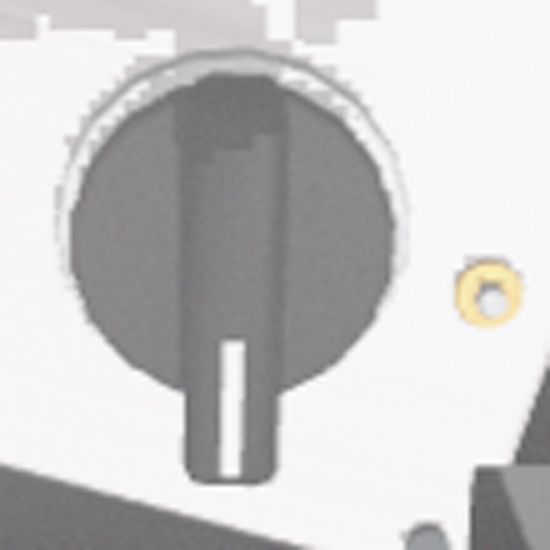

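The white line runs from (232.5,342) to (230.5,475) and the disc centre is at (231.5,236). The pin is at (490,298).

Run:
```python
from h import *
import pickle
c=pickle.load(open("w1.pkl","rb"))
f=lambda u,v:((u+.5)/5-.5+235,(v+.5)/5-.5+155)
a=ray(c,f(232.5,342),.106);b=ray(c,f(230.5,478),.106);d=ray(c,f(231.5,236),.075)
print(a,b,np.arctan2(*(b-a)[1::-1]),d, b[0]-.028, ray(c,f(490,298),.0628),
 np.arctan2(*(b-d)[1::-1]))
pv=ray(c,(102,152),.08);g=ray(c,(94,35),.082);print(pv,g,np.arctan2(*(pv-g)[1::-1]))
```

```text
[0.56086821 0.03021327 0.106     ] [0.58129732 0.02992227 0.106     ] -0.014243248752169 [0.55370307 0.03029498 0.075     ] 0.5532973247728286 [0.56754908 0.07283562 0.0628    ] -0.013505792815359878
[ 0.51417754 -0.10138754  0.08      ] [ 0.43554058 -0.09542303  0.082     ] -0.07570372790092024
```

Call:
arm_command:
  dp:
    - [0.38,0.21,-3]
    - [0.38,0.21,-6]
    - [0.38,0.21,-9]
    - [0.38,0.21,-11]
    - [0.38,0.21,-12]
    - [0.38,0.21,-12]
    - [0.38,0.21,-12]
    - [0.38,0.21,-12]
  rotation:
    - [0,0,-0.01]
    - [0,0,-0.01]
    - [0,0,-0.01]
    - [0,0,-0.01]
    - [0,0,-0.01]
    - [0,0,-0.01]
    - [0,0,-0.01]
    - [0,0,-0.01]

```text
time_s: 2.82
eef_pos: [0.5543, 0.03, 0.1077]
tcp_rot: [0.001, 0.01, 1.0, -0.0]
force: [-0.2, -0.2, 1.1]
opening: 0.043
gripper_force: 0.0
```

```bash
cat > st.py <<'E'
from rig import arm
import numpy as np
s=arm.sense();w,x,y,z=s['tcp_rot'];print("t",round(s['time_s'],2),"p",np.round(s['eef_pos'],4),"yaw",round(2*np.arctan2(y,x),4),"q",np.round(s['tcp_rot'],4),"F",np.round(s['force'],1),"M",np.round(s['ft_torque'],3),"open",round(s['opening'],4),"gf",s['gripper_force'],"j6",s['joint_pos'][5],"eff",np.round(s['effort'],2))
E
python3 st.py
```

```text
t 2.82 p [0.5543 0.03   0.1077] yaw 3.1213 q [ 1.200e-03  1.010e-02  9.999e-01 -2.000e-04] F [-0.2 -0.2  1.1] M [ 0.002 -0.034 -0.036] open 0.043 gf 0.0 j6 -1.7096445674245693 eff [-4.000e-02 -4.718e+01 -1.785e+01 -0.000e+00  0.000e+00  1.000e-02]
```

Call:
arm_command:
  dp:
    - [-0.1,0,-0.2]
    - [-0.1,0,-0.2]
    - [-0.1,0,-0.2]
  rotation:
    - [0,0,0.006]
    - [0,0,0.006]
    - [0,0,0.006]

```text
time_s: 3.07
eef_pos: [0.5526, 0.0302, 0.1049]
tcp_rot: [0.001, 0.007, 1.0, -0.0]
force: [0.2, 0.2, -0.5]
opening: 0.0422
gripper_force: 0.0
```

Call:
arm_command:
  dp:
    - [0,0,0]
    - [0,0,0]
    - [0,0,0]
    - [0,0,0]
    - [0,0,0]
    - [0,0,0]
    - [0,0,0]
    - [0,0,0]
  rotation:
    - [0,0,0]
    - [0,0,0]
    - [0,0,0]
    - [0,0,0]
    - [0,0,0]
    - [0,0,0]
    - [0,0,0]
    - [0,0,0]
  hand: 1

```text
time_s: 3.73
eef_pos: [0.5526, 0.0304, 0.1047]
tcp_rot: [0.0, 0.007, 1.0, 0.0]
force: [-1.1, 3.1, 4.8]
opening: 0.0129
gripper_force: 59.8
```

```bash
python3 st.py
```

```text
t 3.73 p [0.5526 0.0304 0.1047] yaw 3.1278 q [2.0e-04 6.9e-03 1.0e+00 2.0e-04] F [-1.1  3.1  4.8] M [ 0.5    0.259 -0.007] open 0.0129 gf 59.819111824035645 j6 -1.7164387423370095 eff [-1.420e+00 -4.521e+01 -1.742e+01 -5.500e-01 -4.400e-01 -3.000e-02]
```

Call:
arm_command:
  dp:
    - [0,0,0]
    - [0,0,0]
    - [0,0,0]
    - [0,0,0]
    - [0,0,0]
    - [0,0,0]
    - [0,0,0]
    - [0,0,0]
    - [0,0,0]
    - [0,0,0]
    - [0,0,0]
    - [0,0,0]
  rotation:
    - [0,0,-0.09]
    - [0,0,-0.18]
    - [0,0,-0.27]
    - [0,0,-0.36]
    - [0,0,-0.45]
    - [0,0,-0.54]
    - [0,0,-0.63]
    - [0,0,-0.72]
    - [0,0,-0.81]
    - [0,0,-0.9]
    - [0,0,-1.0]
    - [0,0,-1.047]

```text
time_s: 4.73
eef_pos: [0.554, 0.0329, 0.1047]
tcp_rot: [0.001, 0.508, 0.861, 0.003]
force: [7.7, 19.3, 1.3]
opening: 0.0129
gripper_force: 59.4
```

```bash
python3 st.py
```

```text
t 4.73 p [0.554  0.0329 0.1047] yaw 2.0756 q [7.000e-04 5.081e-01 8.613e-01 3.400e-03] F [ 7.7 19.3  1.3] M [ 3.152 -1.195  0.041] open 0.0129 gf 59.39273715019226 j6 -0.6643757744963463 eff [-10.11 -47.63 -15.25  -4.31   1.16  -0.05]
```

Call:
arm_command:
  dp:
    - [0.07,0.13,0]
    - [0.14,0.25,0]
    - [0.14,0.25,0]
    - [0.14,0.25,0]
  rotation:
    - [0,0,0]
    - [0,0,0]
    - [0,0,0]
    - [0,0,0]

```text
time_s: 5.07
eef_pos: [0.5543, 0.0332, 0.1047]
tcp_rot: [0.0, 0.506, 0.863, 0.001]
force: [0.5, 5.0, 5.0]
opening: 0.0128
gripper_force: 60.1
```

```bash
python3 st.py
```

```text
t 5.07 p [0.5543 0.0332 0.1047] yaw 2.0809 q [3.000e-04 5.058e-01 8.626e-01 7.000e-04] F [0.5 5.  5. ] M [ 0.815  0.    -0.032] open 0.0128 gf 60.12905716896057 j6 -0.6644814537479552 eff [-2.500e+00 -4.568e+01 -1.705e+01 -1.090e+00 -1.700e-01 -2.000e-02]
```

Call:
arm_command:
  dp:
    - [0.03,0.01,0]
    - [0.03,0.01,0]
    - [0.03,0.01,0]
  rotation:
    - [0,0,-0.06]
    - [0,0,-0.12]
    - [0,0,-0.12]

```text
time_s: 5.32
eef_pos: [0.5546, 0.0334, 0.1047]
tcp_rot: [0.0, 0.558, 0.83, 0.001]
force: [1.5, 4.6, 4.2]
opening: 0.013
gripper_force: 59.9
```

```bash
python3 st.py
```

```text
t 5.32 p [0.5546 0.0334 0.1047] yaw 1.9578 q [3.000e-04 5.579e-01 8.299e-01 8.000e-04] F [1.5 4.6 4.2] M [ 0.922 -0.122  0.072] open 0.013 gf 59.868101477622986 j6 -0.5412136326741745 eff [ -2.93 -45.73 -16.97  -1.18  -0.09   0.85]
```

Call:
arm_command:
  dp:
    - [0,0,0]
    - [0,0,0]
  rotation:
    - [0,0,0]
    - [0,0,0]

```text
time_s: 5.48
eef_pos: [0.5546, 0.0333, 0.1047]
tcp_rot: [0.0, 0.557, 0.831, 0.001]
force: [0.8, 5.5, 4.3]
opening: 0.0128
gripper_force: 59.9
```

```bash
python3 st.py
```

```text
t 5.48 p [0.5546 0.0333 0.1047] yaw 1.9612 q [3.000e-04 5.565e-01 8.308e-01 8.000e-04] F [0.8 5.5 4.3] M [ 1.    -0.135  0.064] open 0.0128 gf 59.924266934394836 j6 -0.5446399037668914 eff [ -3.32 -45.55 -16.85  -1.35  -0.07   0.09]
```

Call:
arm_command:
  dp:
    - [0.03,0.03,0]
    - [0.05,0.03,0]
    - [0.07,0.04,0]
    - [0.09,0.04,0]
    - [0.1,0.05,0]
    - [0.11,0.05,0]
    - [0.12,0.05,0]
    - [0.12,0.05,0]
    - [0.12,0.05,0]
    - [0.12,0.05,0]
    - [0.12,0.05,0]
  rotation:
    - [0,0,-0.08]
    - [0,0,-0.16]
    - [0,0,-0.24]
    - [0,0,-0.32]
    - [0,0,-0.4]
    - [0,0,-0.43]
    - [0,0,-0.46]
    - [0,0,-0.49]
    - [0,0,-0.52]
    - [0,0,-0.52]
    - [0,0,-0.52]

```text
time_s: 6.4
eef_pos: [0.5563, 0.0336, 0.1047]
tcp_rot: [0.001, 0.751, 0.66, 0.001]
force: [2.5, 4.1, 1.9]
opening: 0.0133
gripper_force: 59.9
```

```bash
python3 st.py
```

```text
t 6.4 p [0.5563 0.0336 0.1047] yaw 1.4415 q [7.000e-04 7.513e-01 6.600e-01 1.100e-03] F [2.5 4.1 1.9] M [ 0.878 -0.529  0.305] open 0.0133 gf 59.8620879650116 j6 -0.023614449317930112 eff [ -2.97 -46.39 -16.12  -1.14   0.54   0.37]
```

Call:
arm_command:
  dp:
    - [0.03,0.02,0]
    - [0.03,0.02,0]
    - [0.03,0.02,0]
  rotation:
    - [0,0,-0.02]
    - [0,0,-0.04]
    - [0,0,-0.04]

```text
time_s: 6.65
eef_pos: [0.5564, 0.0336, 0.1047]
tcp_rot: [0.001, 0.765, 0.644, 0.001]
force: [3.7, 5.6, 4.4]
opening: 0.0125
gripper_force: 60.2
```

```bash
python3 st.py
```

```text
t 6.65 p [0.5564 0.0336 0.1047] yaw 1.3995 q [6.00e-04 7.65e-01 6.44e-01 9.00e-04] F [3.7 5.6 4.4] M [ 0.858 -0.628  0.381] open 0.0125 gf 60.16530454158783 j6 0.018812675389557613 eff [ -2.8  -45.79 -15.65  -1.05   0.68   0.64]
```

Call:
arm_command:
  dp:
    - [-0.02,0,0]
    - [-0.05,0,0]
    - [-0.08,-0.01,0]
    - [-0.11,-0.01,0]
    - [-0.13,-0.02,0]
    - [-0.16,-0.03,0]
    - [-0.18,-0.04,0]
    - [-0.21,-0.05,0]
    - [-0.23,-0.07,0]
    - [-0.25,-0.08,0]
    - [-0.26,-0.1,0]
    - [-0.28,-0.12,0]
  rotation:
    - [0,0,0.09]
    - [0,0,0.19]
    - [0,0,0.28]
    - [0,0,0.37]
    - [0,0,0.47]
    - [0,0,0.56]
    - [0,0,0.65]
    - [0,0,0.75]
    - [0,0,0.84]
    - [0,0,0.93]
    - [0,0,1.03]
    - [0,0,1.12]

```text
time_s: 7.65
eef_pos: [0.5531, 0.0322, 0.1047]
tcp_rot: [0.0, 0.304, 0.953, 0.0]
force: [1.1, 3.7, 6.9]
opening: 0.0129
gripper_force: 60.5
```

Call:
arm_command:
  dp:
    - [-0.01,-0.02,0]
    - [-0.02,-0.05,0]
    - [-0.03,-0.07,0]
    - [-0.04,-0.1,0]
    - [-0.05,-0.12,0]
    - [-0.05,-0.15,0]
    - [-0.05,-0.17,0]
    - [-0.05,-0.2,0]
    - [-0.04,-0.22,0]
    - [-0.03,-0.25,0]
    - [-0.02,-0.27,0]
    - [-0.01,-0.3,0]
  rotation:
    - [0,0,0.09]
    - [0,0,0.19]
    - [0,0,0.28]
    - [0,0,0.38]
    - [0,0,0.47]
    - [0,0,0.57]
    - [0,0,0.66]
    - [0,0,0.76]
    - [0,0,0.85]
    - [0,0,0.95]
    - [0,0,1.04]
    - [0,0,1.13]

```text
time_s: 8.65
eef_pos: [0.553, 0.0287, 0.1047]
tcp_rot: [0.0, -0.254, 0.967, -0.001]
force: [1.2, 0.8, 6.6]
opening: 0.0126
gripper_force: 60.4
```

Call:
arm_command:
  dp:
    - [0,0,0]
    - [0,0,0]
    - [0,0,0]
  rotation:
    - [0,0,0]
    - [0,0,0]
    - [0,0,0]

```text
time_s: 8.9
eef_pos: [0.553, 0.0287, 0.1047]
tcp_rot: [0.0, -0.251, 0.968, -0.001]
force: [-0.1, 0.2, 6.2]
opening: 0.0131
gripper_force: 60.3
```

```bash
python3 st.py
```

```text
t 8.9 p [0.553  0.0287 0.1047] yaw 3.6497 q [ 2.000e-04 -2.513e-01  9.679e-01 -5.000e-04] F [-0.1  0.2  6.2] M [ 0.113 -0.117  0.06 ] open 0.0131 gf 60.31463027000427 j6 -2.240118877148809 eff [-2.900e-01 -4.483e+01 -1.624e+01 -1.900e-01  1.000e-01 -2.000e-02]
```

Call:
arm_command:
  dp:
    - [0,0,0]
    - [0,0,0]
    - [0,0,0]
    - [0,0,0]
    - [0,0,0]
  rotation:
    - [0,0,0]
    - [0,0,0]
    - [0,0,0]
    - [0,0,0]
    - [0,0,0]
  hand: 0.5

```text
time_s: 9.32
eef_pos: [0.5526, 0.0292, 0.1041]
tcp_rot: [-0.0, -0.252, 0.968, 0.0]
force: [0.1, 0.3, -0.3]
opening: 0.0426
gripper_force: 0.0
```

Call:
arm_command:
  dp:
    - [0,0,2]
    - [0,0,4]
    - [0,0,8]
    - [0,0,12]
    - [0,0,12]
    - [0,0,12]
  rotation:
    - [0,0,0]
    - [0,0,0]
    - [0,0,0]
    - [0,0,-0.12]
    - [0,0,-0.24]
    - [0,0,-0.36]

```text
time_s: 9.82
eef_pos: [0.5534, 0.0292, 0.2268]
tcp_rot: [0.002, -0.072, 0.997, -0.001]
force: [-0.0, -0.5, -1.7]
opening: 0.0425
gripper_force: 0.0
```

```bash
python3 st.py
python3 - <<'E'
from h import *
import cv2,pickle
c=arm.get_calibration("wrist");im=arm.grab_frame("wrist")
im=np.clip(255*(im/255.)**.6,0,255).astype('uint8')
cv2.imwrite("pics/w2.png",im);pickle.dump(c,open("w2.pkl","wb"))
E
```

```text
t 9.82 p [0.5534 0.0292 0.2268] yaw 3.2849 q [ 2.400e-03 -7.160e-02  9.974e-01 -6.000e-04] F [-0.  -0.5 -1.7] M [-0.046  0.021 -0.035] open 0.0425 gf 0.0 j6 -1.8750323915474836 eff [  0.14 -49.18 -24.57   0.     0.16  -1.93]
```

View pics/w2.png

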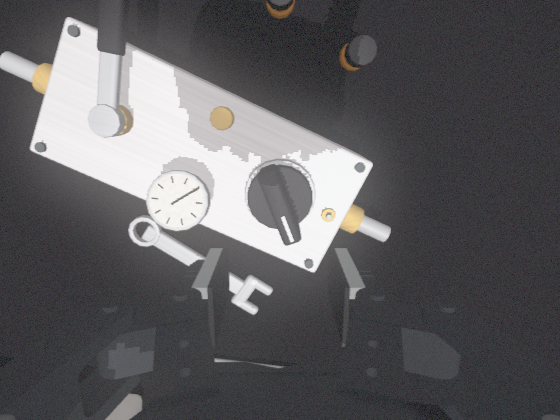

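The dial's white line runs from (282,219) to (292,241). The lever pivot is at (106,121) and the lever grip at about (112,40).

Run:
```python
from h import *
import pickle
c=pickle.load(open("w2.pkl","rb"))
a=ray(c,(282.5,218.5),.106);b=ray(c,(292,241),.106)
print(a,b,np.arctan2(*(b-a)[1::-1]))
pv=ray(c,(106,121),.08);g=ray(c,(112,40),.082);print(pv,g)
```

```text
[0.56187949 0.03333997 0.106     ] [0.57753382 0.04250728 0.106     ] 0.5297700238392917
[ 0.51546623 -0.10204858  0.08      ] [ 0.46087865 -0.09794576  0.082     ]
```

Call:
arm_command:
  dp:
    - [-2,-2,0]
    - [-4,-4,0]
    - [-6,-6,0]
    - [-8,-8,0]
    - [-10,-10,0]
    - [-10.6,-12.7,0]
    - [-10.6,-12.7,0]
    - [-10.6,-12.7,0]
    - [-10.6,-12.7,0]
    - [-10.6,-12.7,0]
    - [-10.6,-12.7,0]
    - [-10.6,-12.7,0]
  rotation:
    - [0,0,-0.12]
    - [0,0,-0.24]
    - [0,0,-0.36]
    - [0,0,-0.48]
    - [0,0,-0.6]
    - [0,0,-0.72]
    - [0,0,-0.84]
    - [0,0,-0.96]
    - [0,0,-1.08]
    - [0,0,-1.2]
    - [0,0,-1.32]
    - [0,0,-1.44]

```text
time_s: 10.87
eef_pos: [0.4466, -0.0977, 0.2239]
tcp_rot: [-0.0, 0.603, 0.798, -0.0]
force: [0.1, -0.9, 0.4]
opening: 0.0426
gripper_force: 0.0
```

Call:
arm_command:
  dp:
    - [0,0,0]
    - [0,0,0]
    - [0,0,0]
    - [0,0,0]
    - [0,0,0]
    - [0,0,0]
    - [0,0,0]
    - [0,0,0]
    - [0,0,0]
    - [0,0,0]
    - [0,0,0]
    - [0,0,0]
  rotation:
    - [0,0,-0.12]
    - [0,0,-0.24]
    - [0,0,-0.36]
    - [0,0,-0.48]
    - [0,0,-0.6]
    - [0,0,-0.72]
    - [0,0,-0.84]
    - [0,0,-0.96]
    - [0,0,-1.08]
    - [0,0,-1.2]
    - [0,0,-1.32]
    - [0,0,-1.44]

```text
time_s: 11.87
eef_pos: [0.4466, -0.0977, 0.2239]
tcp_rot: [-0.0, 0.979, 0.202, -0.0]
force: [0.6, 0.4, -0.6]
opening: 0.0426
gripper_force: 0.0
```

Call:
arm_command:
  dp:
    - [0,0,-2]
    - [0,0,-4]
    - [0,0,-6]
    - [0,0,-6]
    - [0,0,-6]
    - [0,0,-6]
  rotation:
    - [0,0,-0.12]
    - [0,0,-0.24]
    - [0,0,-0.36]
    - [0,0,-0.48]
    - [0,0,-0.48]
    - [0,0,-0.48]

```text
time_s: 12.37
eef_pos: [0.4469, -0.0978, 0.1643]
tcp_rot: [-0.0, 0.999, -0.032, -0.0]
force: [-0.3, 0.7, -0.6]
opening: 0.0429
gripper_force: 0.0
```

```bash
python3 st.py
python3 - <<'E'
from h import *
import cv2
c=arm.get_calibration("wrist");im=arm.grab_frame("wrist")
im=np.clip(255*(im/255.)**.6,0,255).astype('uint8')
cv2.imwrite("pics/w3.png",im)
print([proj(c,np.array(p)) for p in [(.5155,-.103,.08),(.4477,-.0979,.082)]])
E
```

```text
t 12.37 p [ 0.4469 -0.0978  0.1643] yaw -0.064 q [-0.000e+00  9.995e-01 -3.200e-02 -1.000e-04] F [-0.3  0.7 -0.6] M [0.005 0.007 0.008] open 0.0429 gf 0.0 j6 1.1595321480753944 eff [-3.000e-02 -3.634e+01 -1.828e+01 -0.000e+00 -1.000e-02  4.000e-01]
[array([279.61796618, 102.86808421]), array([278.10108032, 222.92126846])]
```

View pics/w3.png

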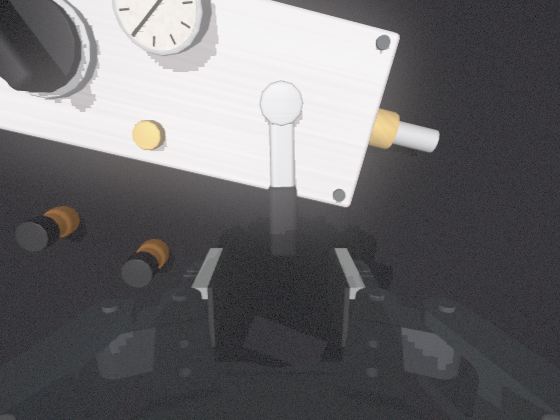

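The lever pivot is at (281,103) and the grip centre at (283.5,222), about 3 mm to the right of where I predicted it. I'll correct for that and go down.

Call:
arm_command:
  dp:
    - [0.08,-0.3,-2]
    - [0.08,-0.3,-5]
    - [0.08,-0.3,-7]
    - [0.08,-0.3,-7.7]
    - [0.08,-0.3,-7.7]
    - [0.08,-0.3,-7.7]
  rotation:
    - [0,0,0.03]
    - [0,0,0.03]
    - [0,0,0.03]
    - [0,0,0.03]
    - [0,0,0.03]
    - [0,0,0.03]

```text
time_s: 12.92
eef_pos: [0.4481, -0.101, 0.0881]
tcp_rot: [0.0, 1.0, -0.019, 0.0]
force: [0.6, 0.6, 0.6]
opening: 0.0428
gripper_force: 0.0
```

Call:
arm_command:
  dp:
    - [0,0,0]
    - [0,0,0]
    - [0,0,0]
    - [0,0,0]
    - [0,0,0]
    - [0,0,0]
    - [0,0,0]
  rotation:
    - [0,0,0]
    - [0,0,0]
    - [0,0,0]
    - [0,0,0]
    - [0,0,0]
    - [0,0,0]
    - [0,0,0]
  hand: 1

```text
time_s: 13.5
eef_pos: [0.4481, -0.101, 0.0886]
tcp_rot: [0.001, 1.0, -0.019, 0.001]
force: [-1.8, 0.2, 6.1]
opening: 0.0156
gripper_force: 61.0
```

```bash
python3 st.py
```

```text
t 13.5 p [ 0.4481 -0.101   0.0886] yaw -0.0387 q [ 6.000e-04  9.998e-01 -1.930e-02  1.100e-03] F [-1.8  0.2  6.1] M [ 0.073  0.139 -0.006] open 0.0156 gf 61.01912498474121 j6 1.1292009905121667 eff [-1.200e-01 -3.665e+01 -1.390e+01  1.000e-02 -2.500e-01  2.000e-02]
```

Call:
arm_command:
  dp:
    - [0.01,-0.74,0]
    - [0.11,-1.48,0]
    - [0.28,-2.2,0]
    - [0.53,-2.9,0]
    - [0.86,-3.56,0]
    - [1.26,-4.19,0]
    - [1.72,-4.77,0]
    - [2.25,-5.29,0]
    - [2.83,-5.76,0]
    - [3.45,-6.15,0]
    - [3.45,-6.15,0]
  rotation:
    - [0,0,0.11]
    - [0,0,0.22]
    - [0,0,0.33]
    - [0,0,0.44]
    - [0,0,0.55]
    - [0,0,0.66]
    - [0,0,0.77]
    - [0,0,0.88]
    - [0,0,0.99]
    - [0,0,1.1]
    - [0,0,1.1]

```text
time_s: 14.42
eef_pos: [0.4832, -0.1628, 0.0885]
tcp_rot: [0.001, 0.861, 0.509, 0.001]
force: [-1.4, 1.8, 8.7]
opening: 0.0156
gripper_force: 61.3
```

```bash
python3 st.py
```

```text
t 14.42 p [ 0.4832 -0.1628  0.0885] yaw 1.0672 q [9.000e-04 8.610e-01 5.086e-01 7.000e-04] F [-1.4  1.8  8.7] M [0.323 0.161 0.181] open 0.0156 gf 61.29640817642212 j6 -0.05429181456790634 eff [-8.700e-01 -4.023e+01 -1.594e+01 -2.000e-02 -4.700e-01 -1.180e+00]
```

Call:
arm_command:
  dp:
    - [0.33,-0.17,0]
    - [0.67,-0.33,0]
    - [1.0,-0.46,0]
    - [1.37,-0.58,0]
    - [1.63,-0.65,0]
    - [1.63,-0.65,0]
    - [1.63,-0.65,0]
  rotation:
    - [0,0,0.055]
    - [0,0,0.11]
    - [0,0,0.165]
    - [0,0,0.22]
    - [0,0,0.26]
    - [0,0,0.26]
    - [0,0,0.26]

```text
time_s: 15.0
eef_pos: [0.4964, -0.1681, 0.0884]
tcp_rot: [-0.002, 0.79, 0.613, -0.001]
force: [-13.6, 1.4, 13.2]
opening: 0.0158
gripper_force: 65.4
```

```bash
python3 st.py
```

```text
t 15.0 p [ 0.4964 -0.1681  0.0884] yaw 1.3188 q [-0.002   0.7904  0.6127 -0.0011] F [-13.6   1.4  13.2] M [ 0.302  2.123 -1.306] open 0.0158 gf 65.43334786168998 j6 -0.3000293207551779 eff [  2.81 -39.38 -19.87   0.43  -3.01  -1.39]
```

Call:
arm_command:
  dp:
    - [0,0,0]
    - [0,0,0]
    - [0,0,0]
    - [0,0,0]
    - [0,0,0]
  rotation:
    - [0,0,0]
    - [0,0,0]
    - [0,0,0]
    - [0,0,0]
    - [0,0,0]
  hand: 0.5

```text
time_s: 15.42
eef_pos: [0.4986, -0.1688, 0.0874]
tcp_rot: [0.0, 0.79, 0.614, 0.0]
force: [0.9, 0.3, -0.3]
opening: 0.0428
gripper_force: 0.0
```

Call:
arm_command:
  dp:
    - [0,0,2]
    - [0,0,5]
    - [0,0,9]
    - [0,0,12]
    - [-2,0,15]
    - [-4,0,15]
    - [-6,0,15]
    - [-6,0,15]
    - [-6,0,15]
  rotation:
    - [0,0,0]
    - [0,0,0]
    - [0,0,0]
    - [0,0,0]
    - [0,0,0]
    - [0,0,0]
    - [0,0,0]
    - [0,0,0]
    - [0,0,0]

```text
time_s: 16.17
eef_pos: [0.4382, -0.1688, 0.2377]
tcp_rot: [0.0, 0.79, 0.613, 0.0]
force: [0.8, -0.3, 0.2]
opening: 0.0426
gripper_force: 0.0
```

```bash
python3 st.py
python3 - <<'E'
from h import *
import cv2,pickle
c=arm.get_calibration("wrist");im=arm.grab_frame("wrist");pickle.dump(c,open("w4.pkl","wb"))
im=np.clip(255*(im/255.)**.6,0,255).astype('uint8')
t=arm.grab_frame("top")[150:270,200:360]
im[:240,:0]=0
cv2.imwrite("pics/w4.png",np.hstack([cv2.resize(im,(480,360)),cv2.resize(t,(320,360))[:, :]]))
E
```

```text
t 16.17 p [ 0.4382 -0.1688  0.2377] yaw 1.32 q [3.000e-04 7.900e-01 6.131e-01 2.000e-04] F [ 0.8 -0.3  0.2] M [-0.026 -0.022  0.012] open 0.0426 gf 0.0 j6 -0.36994926193416416 eff [ -0.31 -37.89 -21.09  -0.04   0.06  -0.08]
```

View pics/w4.png

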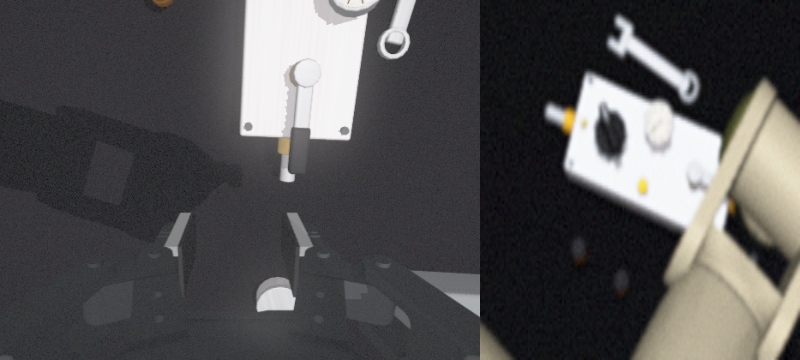

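The lever now lies along the pipe: pivot at (308,72), grip top face about (300,133) and tip near (299,172) in the left panel. The right panel shows the dial, vials and wrench undisturbed. I'll work out the lever angle.

Run:
```python
from h import *
import pickle
c=pickle.load(open("w4.pkl","rb"));k=560/480
R=lambda u,v,z:ray(c,(u*k,v*k),z)[:2]
A=lambda a,b:np.arctan2(*(a-b)[::-1])
print("lever(steel edges mid)",A(R(306.5,90,.08),R(299.5,150,.082)),A(R(308,72,.084),R(299,150,.082)))
print("block",A(R(245.5,1,.055),R(241,137,.055)),A(R(368,1,.055),R(351.5,138,.055)),"end edge perp",A(R(351.5,138,.055),R(241,135.5,.055))+np.pi/2)
```

```text
lever(steel edges mid) 1.2508570120522038 1.266186919894972
block 1.2903026453509028 1.2990464122191907 end edge perp 1.2983722617300986
```

Run:
```python
from h import *
import cv2
im=arm.grab_frame("wrist");im=np.clip(255*(im/255.)**.45,0,255).astype('uint8')
cv2.imwrite("pics/c4.png",cv2.resize(im[60:220,270:430],(600,600),interpolation=cv2.INTER_CUBIC))
```

```text
(no output)
```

View pics/c4.png

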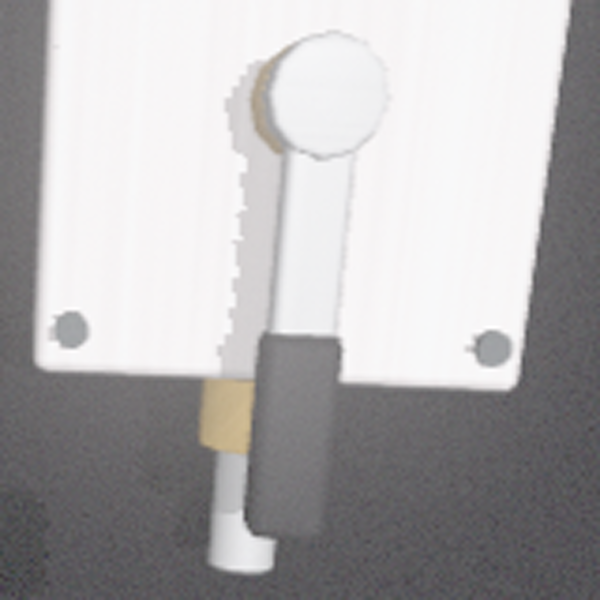

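The grip's right edge runs from (342,340) to (322,533), the steel bar's right edge from (353,160) to (340,333), and the block's edges from (50,0) to (36,360) and from (570,0) to (520,380).

Run:
```python
from h import *
c=arm.get_calibration("wrist")
R=lambda u,v,z:ray(c,(u/3.75+270-.37,v/3.75+60-.37),z)[:2]
A=lambda a,b:np.arctan2(*(a-b)[::-1])
for z in(.082,):print(A(R(342,340,z),R(322,533,z)),A(R(353,160,z-.003),R(340,333,z-.003)),A(R(288,160,.079),R(274,333,.079)))
z=.055;print(A(R(50,0,z),R(36,360,z)),A(R(570,0,z),R(520,380,z)))
p=R(326,95,.086);g=R(340,340,.082);print(p)
# expected tip-end projections
for a in(1.26,1.28,1.30):
  d=np.array([np.cos(a),np.sin(a)]);n=np.array([d[1],-d[0]])
  for s in(.046,.09):
    for e in(-.0085,.0085):
      X=np.r_[p-s*d+e*n,.082];u=proj(c,X);print(a,s,e,((u-[270,60])*3.75).round(0))
```

```text
1.279340149742037 1.3074267204476109 1.2885609995627942
1.283954100482136 1.2875205736057502
[ 0.51356258 -0.10328924]
1.26 0.046 -0.0085 [251. 331.]
1.26 0.046 0.0085 [335. 336.]
1.26 0.09 -0.0085 [229. 540.]
1.26 0.09 0.0085 [309. 545.]
1.28 0.046 -0.0085 [256. 332.]
1.28 0.046 0.0085 [339. 335.]
1.28 0.09 -0.0085 [238. 541.]
1.28 0.09 0.0085 [318. 545.]
1.3 0.046 -0.0085 [260. 333.]
1.3 0.046 0.0085 [344. 335.]
1.3 0.09 -0.0085 [246. 542.]
1.3 0.09 0.0085 [327. 544.]
```

```bash
python3 -c "
from rig import arm
print(arm.close_job())"
```

```text
the job is handed in; nothing more can be done
None
```

I handed the job in at about 16 s. The dial met its stop gently (about 0.4 N m) and was turned back four clicks. The lever is fully open and released, in line with the pipe to within what the camera shows, and nothing else was touched.

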